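# Hold up the recipe notebook for the cook

## Robot

A 6-joint arm with a two-finger parallel gripper is mounted at the origin on a cart in front of the work surface, level with it; the furniture and walls round the work are solid. World frame = base frame: x ahead of the robot, y to its left, z up, the work surface at z = 0. Lengths are in m, angles in rad, forces in N, time in s.
With the tool pointing down it reaches from about 0.225 to 0.725 m from the base axis. Payload 3.1 kg.
Tool frame: the origin (TCP) lies on the centre line of the jaws, within the pads' length; the fingertips stand 19 mm ahead of it and the grasp point (between the pads) is the TCP (tip_reach is the distance from the TCP to the fingertips, in m); z points along the fingers, y is the line along which they close (so a half turn about z gives the same grasp; the last joint's range is limited). The gripper opens to 85 mm and grips with 20 to 120 N. Pads are 22 mm wide; open, the fingers measure 114 mm over their backs; the gripper's body (76 mm by 85 mm) begins 54 mm behind the grasp point. The pads swing forward as they close: fully open they stand 13 mm farther back than shut.
Start: joints at [-1.391, 0.048, 0.099, 1.622, 0, 1.443], TCP at [0.159, -0.5, 0.25] pointing down, gripper open.
Joint ranges: [-2.91, 2.91], [-0.99, 1.94], [-1.21, 1.42], [-2.12, 2.29], [-1.49, 1.47], [-3.14, 3.14]. Speed limits (rad/s): [2.79, 2.79, 3.14, 3.14, 3.14, 3.14].

## Interface

Orientations are given as a rotation vector (axis times angle).
In Python, from cell import * gives the robot as it stands. The module is installed in compiled form; this text tells all that it offers.
- The arm moves only by the tool apply_moves, never from a script. Its argument "targets" is a list of rows, each a list of 3 entries, a list of its own where there are three numbers: the shift along the tool's x, y, z in mm, then the turn, a rotation vector about the tool's x, y, z in rad, then the opening, from 0 (shut) to 1 (fully open). A call has exactly 10 rows; each row shifts and turns the commanded pose from where the row before left it, along the tool's axes as they then stand; what a row does not reach is not made up. A row lasts 1/10 s, in which the tool goes at most 50 mm and 8.59 degrees, less where a joint would pass 70% of its speed; a pose out of reach is approached as far as the arm can. A call is refused whole if a number of a shift passes 50 or a number of a turn 0.15, either way. A call with a gripper value outside its range is refused whole. The fingers move at their own pace and stop on an object; "force" is the grip in N (left out, the last holds). Time passes only in rows, so rows that do not move let the fingers close, or fill a call up. It gives the time, the measured TCP pose, the force, the opening and the grip force at its end, in the units of the state.
- sense(): the state, without advancing time (a new reading comes with each control period).
- camera(name): name is "scene" or "top" or "wrist"; returns a dict with "image" (420x560x3 uint8, blue, green, red), "depth" (420x560 float32, m along the optical axis (not along the pixel's ray), 0 where there is no reading), "fx", "fy", "cx", "cy" (pixels), "view" (4x4, takes a point from world to camera coordinates). Camera axes: x right, y up, looking along -z (the intrinsics and any distortion apply to the point x, -y, -z); pixel columns grow to the right and rows downward; lengths in m; the calibration is good to about 2 mm. The wrist camera is an equidistant fisheye: a pixel r from the principal point sees the ray r / f radians off the axis. A picture is of the moment at which its call begins.
- close_job(): hands the job in; it is judged then, once.
The state is a dict: "time_s": time; "q": joint angles; "dq": joint speeds; "tau": joint torques, N m; "position": TCP position; "orientation": TCP orientation; "ft_force": force on the tool from outside, world axes, zero at the start; "ft_torque": the same for the moment, N m; "opening": opening from 0.0 (shut) to 1.0 (fully open); "finger_force": force on a finger pad.
Only numpy, scipy, OpenCV 4.12 (cv2) and the standard library are available. Lean on these libraries where they do the work, as an engineer would, in place of code of your own. Each camera call takes 0.05 s, during which the arm holds its last target. There are 200 camera calls.

## Task

The cook is standing on the far side of the worktop and needs the recipe notebook. Draw the notebook up out of the wooden rack, turn it so that its cover (the side that now faces the robot's left) looks straight away from the robot, and lean it back to about halfway between upright and flat, cover upward and wire-bound edge uppermost. Finish while still holding it steady like that, its lowest edge at least 10 cm above the worktop and clear of the rack, and leave the rack's wooden board and the other things where they are.

Things in the scene. Friction and masses are not known exactly. Their poses are not given: they have to be found in the camera images.
- notebook_center (a point): centre of the loose recipe notebook: rigid closed pad, tan covers, 208 long (x), 146 high (y), 10 mm thick (z), 0.14 to 0.29 kg; wire rings, 13 mm thick, on one long edge. y points to the wire edge (73 mm off), z out of the front cover. Starts on its plain long edge in an outer slot: y up, z to the robot's left within 25 degrees, leaning 8 degrees at most, centre 89 mm above the worktop
- notebook_low_edge (a point): middle of the notebook's plain long edge, the lower one at the start, 73 mm from its centre along -y; axes as the notebook's. The opposite, wire-bound edge is uppermost and free, and can be gripped from above across the thickness (rings end 78 mm from the centre)
- rack: fixed wooden dowel rack, base 190 (its x) by 150 (its y) by 16 mm, origin under its centre, z up. Rows of 9 mm dowels rise to 78 mm above the worktop and make three slots along x, 18 mm wide, at y = -45, 0 and +45 mm. The notebook and a small board stand in the outer slots, either way round; the middle one is empty
- board_center (a point): centre of the small loose breakfast board of dark wood with a hanging hole, 170 mm long (x), 12 mm thick (y), 110 mm high (z), standing on its long edge in the other outer slot, its top 126 mm above the worktop; to be left there
- mill: wooden pepper mill standing on the worktop to the robot's right, 58 mm across and 170 mm high, origin under its centre; bystander
- cup: striped mug standing on the worktop to the right, 86 mm by 120 mm over the handle, 101 mm high, origin under its middle; bystander
- jar: spice jar with a dark cap standing on the worktop to the right, 41 mm across and 105 mm high, origin under its centre; bystander
- cook_view (a point): fixed invisible point in the air over the worktop that only gives directions: its z axis points to the cook's face, halfway between straight up and straight ahead of the robot; its y axis points to the robot's left. The notebook need not be at this point

How it is judged:
On the way:
1. the notebook has been drawn up out of the rack (its lower edge above the dowels) (height (world z) of notebook_low_edge above 0.085 m), for 0.1 s.
At the end, for the whole second after the job is handed in: Gripped and still (under 0.05 m/s), touching neither rack nor board; lowest edge over 90 mm above the worktop; cover upward and away from the robot, covers 26 to 68 degrees from level, long edge within 17 degrees of the robot's left-right line, wire-bound edge uppermost (height (world z) of notebook_low_edge above 0.09 m and angle between notebook_center's own z axis and vertical between 0.45 and 1.2 rad and angle between notebook_center's own y axis and vertical below 1.15 rad and angle between the x axis of notebook_center and the y axis of cook_view, either way round below 0.3 rad and angle between the z axis of notebook_center and the z axis of cook_view, either way round below 0.6 rad and contact force between the fingers and notebook above 1 N and contact force between notebook and rack below 0.05 N and contact force between notebook and board below 0.05 N and linear speed of notebook below 0.05 m/s); the arm keeps its last pose, push and grip.
It fails at once if the wooden board is shifted or pulled out (over 30 mm) (distance of board_center from where it was at the start of the episode above 0.03 m).
It fails at once if the pepper mill, mug or spice jar is moved (over 20 mm) (distance of any of mill, cup, jar from where it was at the start of the episode above 0.02 m).
It also fails if it takes over 27 s, if anything falls off the work surface, if the arm or the gripper's body presses on something with over 40 N, if the wrist force passes 120 N, or if a joint passes its speed limit or range.

## Working session

There is one attempt and no reset: what is moved stays moved. The work goes in short steps, Python scripts to look and compute and a tool call to move; the robot and the scene stay as the last step left them, time stands still between calls to the robot, and variables do not carry over. Pictures are saved under pics/ and viewed, at most 10 in all, crops included, and the job is handed in when it is done.

Besides the shell and the picture viewer there is one more tool, called after "Emit:" in YAML: its name, and indented under it one key for each argument. apply_moves: Moves the arm, as the interface text tells. Its arguments: {"type":"object","properties":{"targets":{"type":"array","items":{"type":"array"}},"force":{"type":"number"}},"required":["targets"]}

```bash
mkdir -p pics
cat > h.py <<'E'
from cell import *
import numpy as np, cv2
from scipy.spatial.transform import Rotation as R
def cloud(c):
    d=c["depth"]; v,u=np.mgrid[:420,:560]
    p=np.stack([(u-c["cx"])/c["fx"]*d,-(v-c["cy"])/c["fy"]*d,-d],-1)
    V=c["view"]; return (p-V[:3,3])@V[:3,:3]
E
python3 - <<'E'
from h import *
s=sense(); print({k:np.round(v,3) for k,v in s.items()})
for n in("scene","top"):
    c=camera(n); cv2.imwrite(f"pics/{n}.png",c["image"]); np.savez(n+".npz",**c)
    print(n,c["fx"],np.round(c["view"],3).tolist(), (c["depth"]>0).mean())
E
```

```text
{'time_s': np.float64(0.0), 'q': array([-1.391,  0.049,  0.098,  1.622,  0.   ,  1.443]), 'dq': array([ 0.   , -0.002,  0.001, -0.   , -0.   ,  0.001]), 'tau': array([ 0.0000e+00, -3.3878e+01,  3.2002e+01,  2.0000e-02, -0.0000e+00,
        0.0000e+00]), 'position': array([ 0.159, -0.5  ,  0.249]), 'orientation': array([-3.102, -0.481,  0.   ]), 'ft_force': array([ 0.317, -0.592,  0.236]), 'ft_torque': array([-0.04 ,  0.02 , -0.001]), 'finger_force': np.float64(0.0), 'opening': np.float64(1.002)}
scene 522.3077741310107 [[-0.718, -0.696, 0.018, 0.343], [0.509, -0.506, 0.697, -0.373], [-0.476, 0.509, 0.717, -1.458], [0.0, 0.0, 0.0, 1.0]] 0.9821003401360544
top 505.6508840194717 [[-0.015, -1.0, -0.019, -0.002], [0.994, -0.017, 0.105, -0.497], [-0.105, -0.017, 0.994, -1.365], [0.0, 0.0, 0.0, 1.0]] 0.9957865646258504
```

View pics/scene.png

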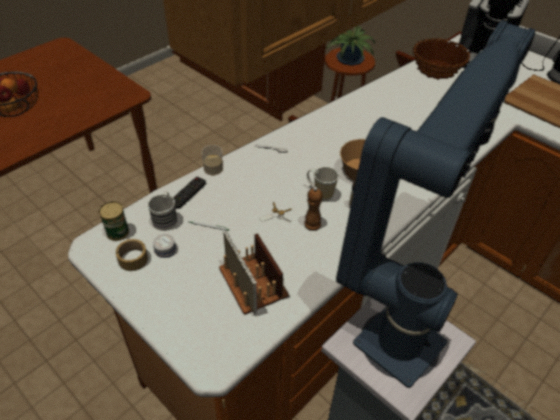

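View pics/top.png

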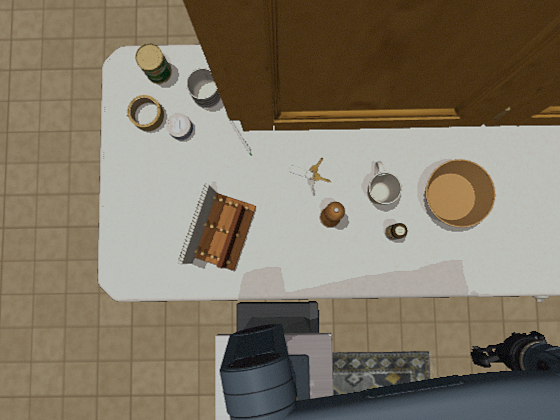

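The scene view shows the rack near (255,275), with the tan notebook in the left slot. In the top view the wire edge runs from (208,186) to (181,262), and the dark board is at about (240,240). A cupboard overhangs the far side of the worktop.

Run:
```python
from h import *
for n in("top","scene"):
    c=dict(np.load(n+".npz")); P=cloud(c); 
    if n=="top":
        sub=P[175:275,170:262].reshape(-1,3)
        cb=P[0:125,280:540].reshape(-1,3); cb=cb[cb[:,2]>.2]; print("cab",cb.min(0),cb.max(0))
        for nm,(r,cc) in dict(mill=(213,333),cup=(188,384),jar=(231,397),tbl=(150,300),basketL=(180,180)).items(): print(nm,P[r,cc].round(3))
    else: sub=P[225:320,210:295].reshape(-1,3)
    sub=sub[(sub[:,0]>.1)&(sub[:,0]<.7)]
    for lo,hi in((.14,.18),(.10,.138)):
        m=sub[(sub[:,2]>lo)&(sub[:,2]<hi)]
        if len(m)<5: print(n,lo,len(m)); continue
        # split by projection normal
        ctr=m[:,:2].mean(0); _,_,Vt=np.linalg.svd(m[:,:2]-ctr,full_matrices=0)
        t=(m[:,:2]-ctr)@Vt[0]; w=(m[:,:2]-ctr)@Vt[1]
        print(n,lo,len(m),"ctr",ctr.round(3),"dir",Vt[0].round(3),"t",np.percentile(t,[1,99]).round(3),"w",np.percentile(w,[2,25,50,75,98]).round(3),"z",np.percentile(m[:,2],[2,50,98]).round(3))
```

```text
cab [ 0.35064686 -0.45183819  0.59313666] [ 0.57777553 -0.03230932  1.40929759]
mill [ 0.463 -0.159  0.161]
cup [ 0.544 -0.317  0.011]
jar [ 0.419 -0.327  0.104]
tbl [ 0.659 -0.086 -0.001]
basketL [0.578 0.254 0.004]
top 0.14 499 ctr [0.442 0.188] dir [-0.944  0.329] t [-0.104  0.1  ] w [-0.007 -0.003  0.001  0.003  0.005] z [0.142 0.162 0.168]
top 0.1 606 ctr [0.423 0.131] dir [-0.949  0.316] t [-0.097  0.096] w [-0.057 -0.055  0.027  0.033  0.037] z [0.101 0.125 0.136]
scene 0.14 353 ctr [0.437 0.195] dir [-0.944  0.33 ] t [-0.111  0.096] w [-0.005 -0.003 -0.001  0.003  0.007] z [0.141 0.16  0.166]
scene 0.1 593 ctr [0.418 0.146] dir [-0.912  0.411] t [-0.106  0.099] w [-0.05  -0.039 -0.031  0.052  0.064] z [0.101 0.122 0.136]
```

```bash
cat >> h.py <<'E'
def plan(p1,R1,n,p0=None,R0=None):
    s=sense(); p=np.array(s["position"]) if p0 is None else np.array(p0); Q=R.from_rotvec(s["orientation"]) if R0 is None else R0
    a=p.copy(); A=Q; d=(A.inv()*R1).as_rotvec(); print("start",a.round(4),"turn",d.round(3))
    for i in range(1,n+1):
        f=i/n; t=a+(np.array(p1)-a)*f; T=A*R.from_rotvec(d*f)
        sh=np.round(Q.inv().apply(t-p)*1000); tu=np.round((Q.inv()*T).as_rotvec(),3)
        print([sh.astype(int).tolist(),tu.tolist()]); p=p+Q.apply(sh/1000); Q=Q*R.from_rotvec(tu)
    print("end",p.round(4)); return p,Q
def frame(x,z):
    x=np.array(x,float);z=np.array(z,float);z/=np.linalg.norm(z);x-=z*(x@z);x/=np.linalg.norm(x)
    return R.from_matrix(np.stack([x,np.cross(z,x),z],1))
E
python3 - <<'E'
from h import *
for n in("top","scene"):
    c=dict(np.load(n+".npz")); P=cloud(c).reshape(-1,3); V=c["view"]; print(n,"cam",(-V[:3,:3].T@V[:3,3]).round(2))
    off=(P[:,:2]-[.44,.19])@[.33,.944]
    al=(P[:,:2]-[.44,.19])@[-.944,.33]
    for lo in(.09,.105,.12,.135,.15):
        m=(abs(off)<.025)&(abs(al)<.09)&(P[:,2]>lo)&(P[:,2]<lo+.015); print(lo,m.sum(),np.percentile(off[m],[5,25,50,75,95]).round(4) if m.sum()>3 else '')
plan([.44,.19,.29],frame([-.944,.33,0],[0,0,-1]),20)
E
```

```text
top cam [ 0.35 -0.03  1.41]
0.09 75 [-0.0057 -0.0053 -0.0049 -0.0047 -0.0042]
0.105 71 [-0.0057 -0.0053 -0.005  -0.0047 -0.0043]
0.12 71 [-0.0058 -0.0053 -0.005  -0.0046 -0.0041]
0.135 86 [-0.0058 -0.0053 -0.005  -0.0047 -0.004 ]
0.15 304 [-0.0053 -0.0042 -0.0012  0.0022  0.0051]
scene cam [-0.26  0.79  1.3 ]
0.09 77 [0.0051 0.0058 0.0064 0.0069 0.0073]
0.105 72 [0.0052 0.0057 0.0063 0.0068 0.0076]
0.12 83 [0.0051 0.0059 0.0064 0.0068 0.0074]
0.135 75 [0.0049 0.0059 0.0064 0.0067 0.0075]
0.15 226 [-0.0028 -0.0001  0.0031  0.006   0.0075]
start [ 0.1589 -0.4998  0.2492] turn [-1.000e-03 -3.000e-03 -2.498e+00]
[[24, -29, -2], [-0.0, -0.0, -0.125]]
[[27, -25, -2], [-0.0, -0.0, -0.125]]
[[30, -22, -2], [-0.0, -0.0, -0.125]]
[[33, -18, -2], [-0.0, -0.001, -0.125]]
[[34, -13, -2], [-0.0, 0.0, -0.124]]
[[37, -10, -2], [-0.0, 0.0, -0.125]]
[[37, -4, -2], [-0.0, -0.0, -0.125]]
[[37, -1, -2], [-0.0, -0.0, -0.125]]
[[37, 5, -2], [-0.0, -0.0, -0.125]]
[[36, 9, -2], [-0.0, -0.001, -0.125]]
[[35, 14, -2], [-0.0, 0.0, -0.125]]
[[32, 17, -2], [-0.0, 0.0, -0.125]]
[[31, 22, -2], [-0.0, -0.0, -0.124]]
[[27, 25, -2], [-0.0, -0.0, -0.125]]
[[24, 29, -2], [-0.0, -0.0, -0.125]]
[[20, 31, -2], [-0.0, -0.001, -0.125]]
[[16, 34, -2], [-0.0, 0.0, -0.125]]
[[12, 35, -2], [-0.001, -0.0, -0.125]]
[[7, 36, -2], [0.0, -0.0, -0.125]]
[[3, 38, -2], [0.0, -0.0, -0.125]]
end [0.4403 0.1902 0.2897]
```

The notebook stands upright with no lean, its mid-plane within 1 mm of my estimate. The measured wire height of 0.167 also matches the text.

Emit:
apply_moves:
  targets:
    - [[24,-29,-2],[0,0,-0.125],1]
    - [[27,-25,-2],[0,0,-0.125],1]
    - [[30,-22,-2],[0,0,-0.125],1]
    - [[33,-18,-2],[0,0,-0.125],1]
    - [[34,-13,-2],[0,0,-0.125],1]
    - [[37,-10,-2],[0,0,-0.125],1]
    - [[37,-4,-2],[0,0,-0.125],1]
    - [[37,-1,-2],[0,0,-0.125],1]
    - [[37,5,-2],[0,0,-0.125],1]
    - [[36,9,-2],[0,0,-0.125],1]

```text
time_s: 1.1
position: [0.2995, -0.1536, 0.27]
orientation: [-2.231, -2.212, -0.0]
ft_force: [0.0, -0.1, -0.8]
opening: 1.001
finger_force: 0.0
```

Emit:
apply_moves:
  targets:
    - [[35,14,-2],[0,0,-0.125],1]
    - [[32,17,-2],[0,0,-0.125],1]
    - [[31,22,-2],[0,0,-0.125],1]
    - [[27,25,-2],[0,0,-0.125],1]
    - [[24,29,-2],[0,0,-0.125],1]
    - [[20,31,-2],[0,0,-0.125],1]
    - [[16,34,-2],[0,0,-0.125],1]
    - [[12,35,-2],[0,0,-0.125],1]
    - [[7,36,-2],[0,0,-0.125],1]
    - [[3,38,-2],[0,0,-0.125],1]

```text
time_s: 2.1
position: [0.4397, 0.1916, 0.2898]
orientation: [-0.513, -3.099, 0.001]
ft_force: [0.7, 0.2, 0.4]
opening: 1.002
finger_force: 0.0
```

Run:
```python
from h import *
c=camera("wrist"); cv2.imwrite("pics/w1.png",c["image"])
s=sense(); print({k:np.round(v,3) for k,v in s.items()})
d=c["depth"]; v,u=np.mgrid[:420,:560]; x=(u-c["cx"])/c["fx"]; y=(v-c["cy"])/c["fy"]; r=np.hypot(x,y); k=np.tan(np.minimum(r,1.4))/np.maximum(r,1e-9)
p=np.stack([x*k*d,-y*k*d,-d],-1); V=c["view"]; P=((p-V[:3,3])@V[:3,:3]).reshape(-1,3)
al=(P[:,:2]-[.44,.19])@[-.944,.33]; off=(P[:,:2]-[.44,.19])@[.33,.944]
m=(P[:,2]>.145)&(P[:,2]<.175)&(abs(off)<.04)&(abs(al)<.14)&(d.ravel()>0)
print(m.sum(),np.percentile(al[m],[1,50,99]).round(4),np.percentile(off[m],[2,50,98]).round(4),np.polyfit(al[m],off[m],1).round(4))
plan([.44,.19,.132],frame([-.944,.33,0],[0,0,-1]),10)
```

```text
{'time_s': np.float64(2.15), 'q': array([ 0.276, -0.049,  0.079,  1.698,  0.005,  0.598]), 'dq': array([-0.065, -0.061, -0.084,  0.053, -0.056,  0.105]), 'tau': array([ -0.999, -36.245,  31.388,   2.475,  -0.804,  -0.141]), 'position': array([0.441, 0.196, 0.289]), 'orientation': array([-0.502, -3.1  , -0.007]), 'ft_force': array([2.484, 3.195, 0.981]), 'ft_torque': array([ 0.186, -0.182,  0.   ]), 'finger_force': np.float64(0.0), 'opening': np.float64(1.002)}
3109 [-0.1059  0.0105  0.0963] [-0.0048  0.0003  0.0067] [-0.0011  0.0003]
start [0.4415 0.1962 0.2888] turn [ 0.005 -0.002  0.015]
[[0, -1, 16], [0.0, -0.0, 0.002]]
[[0, 0, 15], [0.001, -0.0, 0.001]]
[[0, -1, 16], [0.0, -0.0, 0.002]]
[[0, -1, 16], [0.001, -0.001, 0.001]]
[[0, 0, 15], [0.0, 0.0, 0.002]]
[[0, -1, 16], [0.001, 0.0, 0.001]]
[[-1, -1, 16], [0.0, -0.0, 0.002]]
[[0, 0, 15], [0.001, -0.0, 0.001]]
[[0, -1, 16], [0.0, -0.0, 0.002]]
[[0, -1, 16], [0.001, -0.001, 0.001]]
end [0.4402 0.1897 0.1318]
```

View pics/w1.png

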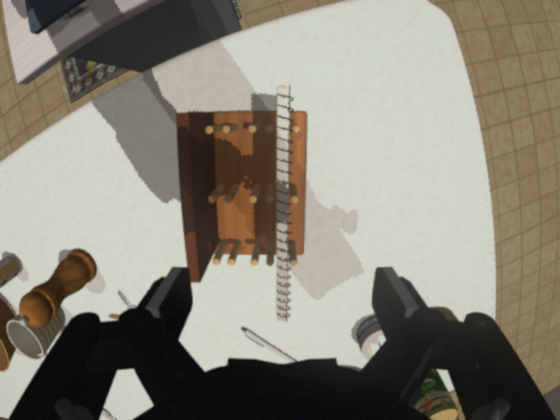

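The wrist view shows the wire edge vertical from (284,88) to (282,320), midway between the jaws, with the dark board to its left at (190,190). The depth agrees to 1 mm across the thickness and needs a shift of about −5 mm along the length.

Emit:
apply_moves:
  targets:
    - [[-5,1,16],[0,0,0],1]
    - [[0,0,16],[0,0,0],1]
    - [[0,0,16],[0,0,0],1]
    - [[0,0,16],[0,0,0],1]
    - [[0,0,16],[0,0,0],1]
    - [[0,0,16],[0,0,0],1]
    - [[0,0,16],[0,0,0],1]
    - [[0,0,16],[0,0,0],1]
    - [[0,0,15],[0,0,0],1]
    - [[0,0,15],[0,0,0],1]

```text
time_s: 3.15
position: [0.4441, 0.1891, 0.131]
orientation: [-0.523, -3.097, 0.001]
ft_force: [-0.5, 0.2, 0.1]
opening: 1.001
finger_force: 0.0
```

Emit:
apply_moves:
  targets:
    - [[0,0,0],[0,0,0],1]
    - [[0,0,0],[0,0,0],0.5]
    - [[0,0,0],[0,0,0],0]
    - [[0,0,0],[0,0,0],0]
    - [[0,0,0],[0,0,0],0]
    - [[0,0,0],[0,0,0],0]
    - [[0,0,0],[0,0,0],0]
    - [[0,0,0],[0,0,0],0]
    - [[0,0,0],[0,0,0],0]
    - [[0,0,0],[0,0,0],0]
  force: 60

```text
time_s: 4.15
position: [0.4451, 0.1896, 0.1329]
orientation: [0.522, 3.097, 0.001]
ft_force: [0.3, 0.2, 3.2]
opening: 0.102
finger_force: 58.8
```

Run:
```python
from h import *
s=sense(); print({k:np.round(v,3) for k,v in s.items()})
```

```text
{'time_s': np.float64(4.15), 'q': array([ 0.264, -0.054, -0.236,  1.388,  0.   ,  0.598]), 'dq': array([-0.   , -0.   ,  0.001, -0.   , -0.001, -0.001]), 'tau': array([-5.0000e-03, -2.8097e+01,  3.0017e+01,  7.0000e-02, -4.0000e-02,
       -1.0000e-02]), 'position': array([0.445, 0.19 , 0.133]), 'orientation': array([5.220e-01, 3.097e+00, 1.000e-03]), 'ft_force': array([0.329, 0.236, 3.233]), 'ft_torque': array([ 0.007, -0.008,  0.041]), 'finger_force': np.float64(58.778), 'opening': np.float64(0.102)}
```

Emit:
apply_moves:
  targets:
    - [[0,0,-8],[0,0,0],0]
    - [[0,0,-16],[0,0,0],0]
    - [[0,0,-20],[0,0,0],0]
    - [[0,0,-20],[0,0,0],0]
    - [[0,0,-22],[0,0,0],0]
    - [[0,0,-22],[0,0,0],0]
    - [[0,0,-22],[0,0,0],0]
    - [[0,0,-22],[0,0,0],0]
    - [[0,0,-20],[0,0,0],0]
    - [[0,0,-10],[0,0,0],0]

```text
time_s: 5.15
position: [0.4448, 0.1894, 0.3158]
orientation: [0.522, 3.097, 0.001]
ft_force: [0.7, -0.6, -1.3]
opening: 0.098
finger_force: 58.5
```

Run:
```python
from h import *
s=sense(); print({k:np.round(v,3) for k,v in s.items()})
p,Q=plan([.36,.12,.33],frame([0,1,0],[0,0,-1]),15)
plan([.35,.10,.33],frame([0,1,0],[1,0,-1]),10,p,Q)
c=camera("scene"); cv2.imwrite("pics/s2.png",c["image"])
```

```text
{'time_s': np.float64(5.15), 'q': array([ 0.264, -0.034,  0.149,  1.752, -0.   ,  0.598]), 'dq': array([0.001, 0.063, 0.224, 0.184, 0.001, 0.001]), 'tau': array([-1.8000e-02, -3.0851e+01,  3.1581e+01, -5.9000e-02, -4.0000e-03,
       -0.0000e+00]), 'position': array([0.445, 0.189, 0.316]), 'orientation': array([5.220e-01, 3.097e+00, 1.000e-03]), 'ft_force': array([ 0.726, -0.613, -1.339]), 'ft_torque': array([ 0.073,  0.009, -0.031]), 'finger_force': np.float64(58.499), 'opening': np.float64(0.098)}
start [0.4448 0.1894 0.3158] turn [1.000e-03 0.000e+00 1.237e+00]
[[4, -6, -1], [0.0, 0.0, 0.082]]
[[3, -7, -1], [0.0, 0.0, 0.083]]
[[3, -7, -1], [0.0, 0.0, 0.082]]
[[2, -6, -1], [0.0, 0.0, 0.083]]
[[2, -8, -1], [0.0, 0.0, 0.082]]
[[1, -7, -1], [0.0, 0.0, 0.083]]
[[0, -7, -1], [0.001, 0.0, 0.082]]
[[0, -7, -1], [-0.0, 0.0, 0.083]]
[[-1, -8, -1], [-0.0, 0.0, 0.082]]
[[-1, -7, -1], [-0.0, 0.0, 0.083]]
[[-2, -7, 0], [-0.0, 0.0, 0.082]]
[[-3, -7, -1], [-0.0, 0.0, 0.083]]
[[-3, -6, -1], [0.0, 0.0, 0.082]]
[[-3, -7, -1], [0.0, 0.0, 0.083]]
[[-5, -6, -1], [0.0, 0.0, 0.082]]
end [0.3596 0.1196 0.3297]
start [0.3596 0.1196 0.3297] turn [-0.785  0.     0.   ]
[[-2, -1, 0], [-0.079, 0.0, 0.0]]
[[-2, -1, 0], [-0.078, 0.0, 0.0]]
[[-2, -1, 0], [-0.079, 0.0, 0.0]]
[[-2, -1, -1], [-0.078, 0.0, 0.0]]
[[-2, -1, 0], [-0.079, 0.0, 0.0]]
[[-2, -1, 0], [-0.078, 0.0, 0.0]]
[[-2, 0, -1], [-0.079, 0.0, 0.0]]
[[-2, -1, 0], [-0.078, 0.0, 0.0]]
[[-2, -1, -1], [-0.079, 0.0, 0.0]]
[[-2, -1, 0], [-0.078, 0.0, 0.0]]
end [0.3501 0.0996 0.3295]
```

View pics/s2.png

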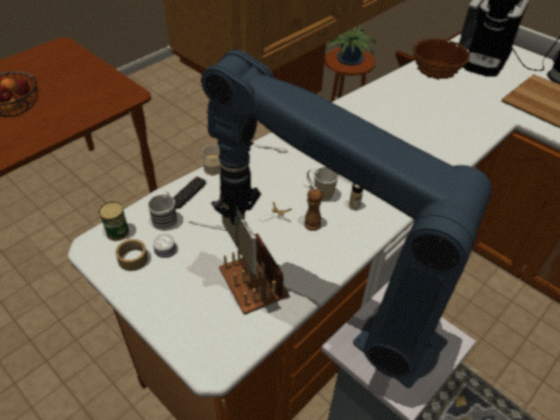

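The notebook hangs from the gripper at (240,240), clear of the rack. The board is still in its slot at (268,262).

Emit:
apply_moves:
  targets:
    - [[4,-6,-1],[0,0,0.082],0]
    - [[3,-7,-1],[0,0,0.083],0]
    - [[3,-7,-1],[0,0,0.082],0]
    - [[2,-6,-1],[0,0,0.083],0]
    - [[2,-8,-1],[0,0,0.082],0]
    - [[1,-7,-1],[0,0,0.083],0]
    - [[0,-7,-1],[0,0,0.082],0]
    - [[0,-7,-1],[0,0,0.083],0]
    - [[-1,-8,-1],[0,0,0.082],0]
    - [[-1,-7,-1],[0,0,0.083],0]

```text
time_s: 6.2
position: [0.387, 0.1429, 0.3229]
orientation: [-1.723, -2.624, 0.003]
ft_force: [0.2, -0.5, -1.2]
opening: 0.102
finger_force: 58.5
```

Emit:
apply_moves:
  targets:
    - [[-2,-7,0],[0,0,0.082],0]
    - [[-3,-7,-1],[0,0,0.083],0]
    - [[-3,-6,-1],[0,0,0.082],0]
    - [[-3,-7,-1],[0,0,0.083],0]
    - [[-5,-6,-1],[0,0,0.082],0]
    - [[-2,-1,0],[-0.05,0,0],0]
    - [[-2,-1,0],[-0.07,0,0],0]
    - [[-2,-1,0],[-0.08,0,0],0]
    - [[-2,-1,-1],[-0.08,0,0],0]
    - [[-2,-1,0],[-0.08,0,0],0]

```text
time_s: 7.2
position: [0.3538, 0.1094, 0.3273]
orientation: [2.025, 2.025, 0.368]
ft_force: [-0.7, 0.5, -2.4]
opening: 0.103
finger_force: 58.8
```

Run:
```python
from h import *
s=sense(); print({k:np.round(v,3) for k,v in s.items()})
plan([.35,.10,.33],frame([0,1,0],[1,0,-1]),6)
```

```text
{'time_s': np.float64(7.2), 'q': array([ 0.166, -0.682, -0.35 ,  1.547, -0.058,  1.726]), 'dq': array([ 0.068, -0.894, -0.684, -0.575, -0.143,  0.022]), 'tau': array([-4.3200e-01, -4.8230e+00,  3.4526e+01, -2.5530e+00, -1.2800e-01,
       -1.3000e-02]), 'position': array([0.354, 0.109, 0.327]), 'orientation': array([2.025, 2.025, 0.368]), 'ft_force': array([-0.656,  0.506, -2.371]), 'ft_torque': array([ 0.053,  0.529, -0.083]), 'finger_force': np.float64(58.759), 'opening': np.float64(0.103)}
start [0.3538 0.1094 0.3273] turn [-0.425  0.     0.   ]
[[-2, 0, -1], [-0.071, 0.0, 0.0]]
[[-1, -1, 0], [-0.071, 0.0, 0.0]]
[[-2, 0, -1], [-0.071, 0.0, 0.0]]
[[-1, 0, -1], [-0.07, 0.0, 0.0]]
[[-2, -1, -1], [-0.071, 0.0, 0.0]]
[[-1, 0, 0], [-0.071, 0.0, 0.0]]
end [0.3501 0.1004 0.3297]
```

Emit:
apply_moves:
  targets:
    - [[0,4,11],[-0.05,0,0],0]
    - [[0,5,10],[-0.06,0,0],0]
    - [[0,5,10],[-0.06,0,0],0]
    - [[0,6,9],[-0.06,0,0],0]
    - [[0,6,9],[-0.06,0,0],0]
    - [[0,7,8],[-0.06,0,0],0]
    - [[0,7,7],[-0.045,0,0],0]
    - [[0,7,7],[-0.03,0,0],0]
    - [[0,4,4],[0,0,0],0]
    - [[0,0,0],[0,0,0],0]

```text
time_s: 8.2
position: [0.4356, 0.1099, 0.292]
orientation: [1.763, 1.763, 0.724]
ft_force: [-0.4, 0.5, -1.5]
opening: 0.103
finger_force: 58.9
```

Emit:
apply_moves:
  targets:
    - [[0,0,0],[0,0,0],0]
    - [[0,0,0],[0,0,0],0]
    - [[0,0,0],[0,0,0],0]
    - [[0,0,0],[0,0,0],0]
    - [[0,0,0],[0,0,0],0]
    - [[0,0,0],[0,0,0],0]
    - [[0,0,0],[0,0,0],0]
    - [[0,0,0],[0,0,0],0]
    - [[0,0,0],[0,0,0],0]
    - [[0,0,0],[0,0,0],0]

```text
time_s: 9.2
position: [0.436, 0.1101, 0.2942]
orientation: [1.761, 1.761, 0.727]
ft_force: [-0.1, -0.8, -1.3]
opening: 0.104
finger_force: 58.9
```

Run:
```python
from h import *
s=sense(); print({k:np.round(v,3) for k,v in s.items()}); Q=R.from_rotvec(s["orientation"]).as_matrix(); print(Q.round(2)); p=np.array(s["position"])
c=camera("scene"); cv2.imwrite("pics/s3.png",c["image"])
P=cloud(c).reshape(-1,3); L=(P-p)@Q
m=(abs(L[:,0])<.12)&(L[:,2]>.025)&(L[:,2]<.16)&(abs(L[:,1])<.06); q=P[m]; l=L[m]
print(m.sum(),np.percentile(l,[1,50,99],axis=0).round(3)); ctr=np.median(q,0); _,_,Vt=np.linalg.svd(q-q.mean(0),full_matrices=0); print("normal",Vt[2].round(3),"zmin",np.percentile(q[:,2],1))
```

```text
{'time_s': np.float64(9.2), 'q': array([ 0.184, -0.973, -0.732,  1.036, -0.13 ,  1.702]), 'dq': array([-0.   , -0.001,  0.001,  0.001, -0.001, -0.   ]), 'tau': array([-0.0000e+00, -5.5830e+00,  3.7916e+01, -6.1700e+00, -3.7300e-01,
       -1.0000e-03]), 'position': array([0.436, 0.11 , 0.294]), 'orientation': array([1.761, 1.761, 0.727]), 'ft_force': array([-0.066, -0.824, -1.27 ]), 'ft_torque': array([-0.017,  1.044,  0.013]), 'finger_force': np.float64(58.88), 'opening': np.float64(0.104)}
[[ 0.    0.71  0.71]
 [ 1.   -0.   -0.  ]
 [-0.    0.71 -0.71]]
289 [[-0.064 -0.005  0.026]
 [ 0.054  0.004  0.076]
 [ 0.105  0.006  0.119]]
normal [0.713 0.022 0.701] zmin 0.2119635685066014
```

View pics/s3.png

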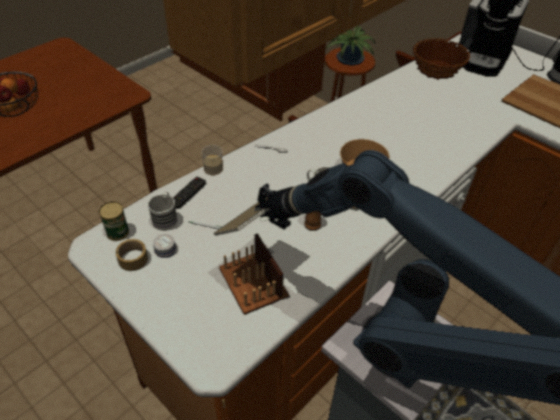

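The notebook is held at (240,215), leaning at 45° (fitted normal 0.71, 0.02, 0.70). Its lowest edge is about 0.2 m up, and the board and the other things are in place.

```bash
python3 -c "
from cell import *
print(close_job())"
```

```text
the job is handed in; nothing more can be done
None
```

The job is handed in, though no verdict came back: the notebook is held steady at 45°, cover up and facing the cook, wire edge uppermost, lowest edge about 20 cm above the worktop, and the last camera view shows the board and other things in place.

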